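# Turn a culture plate over, date-stamp its base and tray it base-up

## Robot

A 6-joint arm with a two-finger parallel gripper is mounted at the origin on a cart in front of the work surface, level with it; the furniture and walls round the work are solid. World frame = base frame: x ahead of the robot, y to its left, z up, the work surface at z = 0. Lengths are in m, angles in degrees, forces in N, time in s.
With the tool pointing down it reaches from about 0.35 to 0.725 m from the base axis. Payload 6 kg.
Tool frame: the origin (TCP) lies midway between the tips of the shut fingers; the grasp point (between the pads) lies 19 mm behind it (r.hold_point_z is the distance from the TCP to the grasp point, in m); z points along the fingers, y is the line along which they close (so a half turn about z gives the same grasp; the last joint's range is limited). The gripper opens to 85 mm and grips with 20 to 120 N. Pads are 22 mm wide; open, the fingers measure 114 mm over their backs; the gripper's body (76 mm by 85 mm) begins 54 mm behind the grasp point. The pads swing forward as they close: fully open they stand 13 mm farther back than shut.
Start: joints at [90.739, 2.303, 4.859, 0, -92.561, -19.12], TCP at [0.189, 0.569, 0.231] pointing down, gripper open.
Joint ranges: [-146.85, 146.85], [-73.84, 115.35], [-62.03, 85.46], [-188.31, 113.3], [-161.28, -10.13], [-171.36, 171.36]. Speed limits (degrees/s): [147.25, 147.25, 172.46, 180, 180, 180].

## Interface

Orientations are given as [roll, pitch, yaw] about the fixed x, y, z axes, in that order (R = Rz(yaw) Ry(pitch) Rx(roll)).
In Python, from plant import r gives the robot as it stands.
- The arm moves only by the shell command python3 inch.py 'ROWS' [FORCE]. ROWS is a JSON list of rows, 1 to 10 of them, each of 7 numbers: a rotation vector rx, ry, rz in degrees, then dx, dy, dz in m, then the finger opening in m; each row shifts and turns the commanded pose from where the row before left it, along the tool's axes as they then stand; what a row does not reach is not made up. A row lasts 1/8 s, in which the tool goes at most 0.0625 m and 10.7 degrees, less where a joint would pass 70% of its speed; a pose out of reach is approached as far as the arm can. The fingers move at their own pace and stop on an object; FORCE is the grip in N (left out, the last holds). Time passes only in rows, so rows that do not move let the fingers close. It prints the time, the measured TCP pose, the force, the opening and the grip force at its end.
- r.get_obs(): the state, without advancing time (a new reading comes with each control period).
- r.capture(name): name is "side" or "top" or "wrist"; returns a dict with "image" (400x640x3 uint8, red, green, blue), "camera_matrix" (3x3 intrinsics, pixels), "rvec" (rotation vector, rad) and "tvec" (3), from world to camera coordinates, as OpenCV has them; the wrist camera has in their place "mount" (4x4, takes a point from camera to tool coordinates, whose origin is the TCP and whose axes are the flange's). Camera axes: x right, y down, z forward; pixel columns grow to the right and rows downward; lengths in m; the calibration is good to about 2 mm. A picture is of the moment at which its call begins: read the wrist's pose just before it. There is no depth.
- r.sign_off(): hands the job in; it is judged then, once.
The state is a dict: "clock": time; "qpos": joint angles; "qvel": joint speeds; "effort": joint torques, N m; "ee_pos": TCP position; "eef_rot": TCP orientation; "wrist_force": force on the tool from outside, world axes, zero at the start; "moment": the same for the moment, N m; "gripper_width": finger opening in m; "finger_force": force on a finger pad.
Only numpy, scipy, OpenCV 4.12 (cv2) and the standard library are available. Lean on these libraries where they do the work, as an engineer would, in place of code of your own. Each camera call takes 0.05 s, during which the arm holds its last target. There are 200 camera calls.

## Task

The lidded culture plate on the worktop still lies lid-up: turn it over, slide it base-up into the stamping press, cut-corner end first and right up against the back stop, let go of it, and push the press's knob down until the stamp presses firmly on the base. Then take the plate out and lay it flat and still base-up on the floor of the steel incubator tray, beside the plate already there. Never stamp the lid, and do not shift the other plate, or the film roll and the slide box behind the work.

Things in the scene. Friction and masses are not known exactly. Their poses are not given: they have to be found in the camera images.
- plate: rectangular culture plate, 92 long, 62 wide, 20 thick, one rigid block (lid stays on, about 90 g), lid-up near the middle of the worktop. The lid is plain pale plastic with a thin ridge; the base shows tan agar. At one end both corners are cut off (9 mm). Origin: centre of the base's outer face (underside at first); +x to the cut-corner end, +z from base to lid: up at first, down when turned over
- plate_centre (a point): middle of the plate (10 mm above its origin). Its long sides are flat, parallel and 62 mm apart; grip it across them, anywhere along its length. Let go upright on an end it stands by itself (tips at about 12 degrees); the worktop between press and tray, where it starts, is clear for that. A light grip lets it turn in the fingers: take 60 N or more
- plate_panel (a point): centre of the white frosted marking panel (16 x 40 mm) on the outer face of the plate's base, 26 mm from the plate's middle towards the cut-corner end
- press: fixed grey stamping press, 175 long, 106 wide, 162 high. Origin on the worktop below the middle of a seated plate; +x from its open front (facing roughly to the right) to its column (x 66 to 102). Base slab: x -45 to 130, top 16 mm high. Its arm (40 wide, from x = 10 back, underside 90 mm high) hangs over the seated plate: no room there for an upright gripper; lean the tool back, 30 to 45 degrees
- press_nest (a point): point on top of the press's aluminium bed (40 mm above the worktop) below the middle of a seated plate. The bed is 44 wide and runs from 30 mm in front of this point to the back stop, whose face is 46 mm behind it (+x). Side guides 67 mm apart cover the last 22 mm before the stop; stop and guides rise 12 mm above the bed. The plate slides in level along +x
- press_mark (a point): point under the stamp head, 60 mm above the worktop and 26 mm towards +x from press_nest: the marking panel's centre lies here when the plate is seated base-up, cut-corner end against the stop. The raised stamp face is 12 mm above it
- plunger_top (a point): top of the press's black mushroom knob (37 mm across), 161 mm above the worktop when up, straight above press_mark; push it straight down to stamp
- plunger (a joint): travel of the press's spring plunger (m): 0 up, grows downwards; the stamp meets a seated plate at 0.012; without a plate it stops at 0.014. The spring takes about 1.5 N to start and 3 N at 0.012; from there it is rigid: push on to about 8 to 15 N. It springs back when let go
- tray: fixed stainless tray, 240 x 180 mm (its x and y), walls 3 thick, rim 16 mm above the worktop, floor 3 mm above the worktop. Origin on the worktop under its middle. The done plate lies across its far (+x) half; the near (-x) half is free
- tray_free (a point): middle of the tray's free part, on its floor: 48 mm from the tray's middle towards its -x
- done_plate: a second plate of the same kind, already stamped, lying base-up in the +x half of the tray, about 68 mm from the tray's middle, its length along the tray's y; origin at the centre of its base's outer face (now its upper side). Leave it
- film: roll of sealing film, 60 mm across, 50 mm high, standing behind the plate; origin under its centre; leave it
- slides: blue card box of slides, 30 x 82 x 28 mm, behind the plate; origin under its centre; leave it

How it is judged:
By the outcome, as a careful person would: the job done as asked, in the order asked, and still so for the second after the job is handed in, with the robot touching nothing.
It also fails if it takes over 72 s, if anything falls off the work surface, if the arm or the gripper's body presses on something with over 40 N, if the wrist force passes 120 N, or if a joint passes its speed limit or range.

## Working session

There is one attempt and no reset: what is moved stays moved. The work goes in short steps, Python scripts to look and compute and a shell command to move; the robot and the scene stay as the last step left them, time stands still between calls to the robot, and variables do not carry over. Pictures are saved under pics/ and viewed, at most 10 in all, crops included, and the job is handed in when it is done.

```bash
ls; mkdir -p pics; python3 - <<'E'
from plant import r
import cv2
for n in ("top","side"):
    c=r.capture(n); cv2.imwrite(f"pics/{n}0.png",c["image"][:,:,::-1]); print(n,c["camera_matrix"],c["rvec"],c["tvec"])
print(r.get_obs(), r.hold_point_z)
E
```

```text
inch.py
pics
plant.py
top [[375.83043448   0.         327.13182269]
 [  0.         375.83043448 201.34641684]
 [  0.           0.           1.        ]] [ 2.22065741 -2.19169615  0.09260817] [-0.06235646  0.53228143  0.98916317]
side [[405.99066054   0.         319.72083818]
 [  0.         405.99066054 200.29136971]
 [  0.           0.           1.        ]] [ 1.94126998 -0.05609263  0.02415481] [-0.51840973  0.12813053  1.15263253]
{'clock': 0.1, 'qpos': array([ 9.07366447e+01,  2.33646527e+00,  4.80622682e+00, -2.45930620e-02,
       -9.25599476e+01, -1.91184537e+01]), 'qvel': array([ 0.03768042, -0.11399113,  0.12862361,  0.0216755 , -0.0216665 ,
        0.00081554]), 'effort': array([-5.73345620e-03, -3.69341290e+01,  3.48283088e+01,  6.95168987e+00,
       -4.52731168e-03, -2.47946005e-06]), 'ee_pos': array([0.18904992, 0.56912613, 0.23034474]), 'eef_rot': array([ 1.79906741e+02, -6.32285192e-03, -1.83807248e+01]), 'wrist_force': array([ 0.04801231, -1.2652329 , -0.56450558]), 'moment': array([-0.01376273, -0.00704177,  0.01382621]), 'finger_force': 0.0, 'gripper_width': 0.08547886594675996} 0.0187
```
View pics/top0.png

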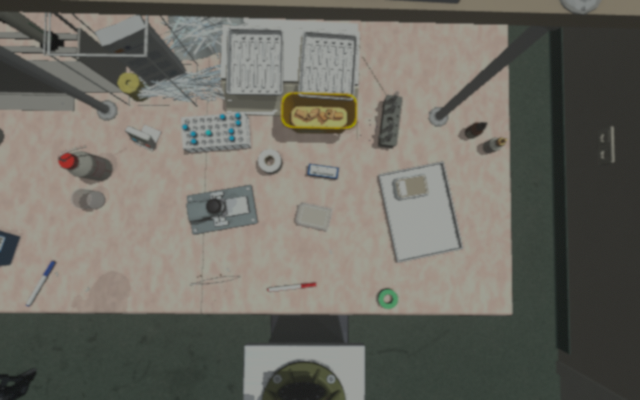

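View pics/side0.png

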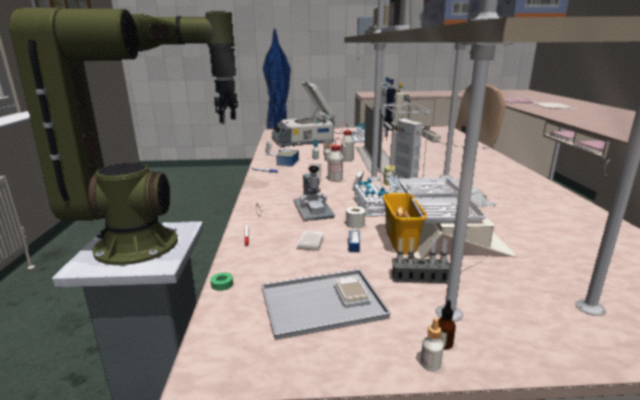

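The top view shows the plate at about (313,216), the press at (222,209) with its knob at (215,206) and its front facing right. The tray is at (419,212) with the done plate at (409,187), the film at (269,162) and the slides at (322,171). Next I'll get coarse positions.

```bash
cat > h.py <<'E'
import numpy as np, cv2
from scipy.spatial.transform import Rotation as R
from plant import r
def pose():
    o=r.get_obs(); return R.from_euler('xyz',o['eef_rot'],degrees=True).as_matrix(), np.array(o['ee_pos'])
class Cam:
    def __init__(s,n,save=None):
        Rt,p=pose(); c=r.capture(n); s.im=c['image'][:,:,::-1].copy(); s.K=c['camera_matrix']
        if n=='wrist':
            M=np.array(c['mount']); s.Rc=Rt@M[:3,:3]; s.o=Rt@M[:3,3]+p
        else:
            A=cv2.Rodrigues(np.array(c['rvec']))[0]; s.Rc=A.T; s.o=-A.T@np.array(c['tvec']).ravel()
        if save: cv2.imwrite('pics/'+save+'.png',s.im)
    def ray(s,uv):
        d=s.Rc@np.linalg.inv(s.K)@np.array([uv[0],uv[1],1.]); return d/np.linalg.norm(d)
    def at(s,uv,z):
        d=s.ray(uv); return s.o+d*(z-s.o[2])/d[2]
    def px(s,P):
        q=s.K@(s.Rc.T@(np.array(P)-s.o)); return q[:2]/q[2]
def go(Rg,pg,n=None):
    """identical body-frame rows from present pose to goal: turn then show both forms"""
    Rt,p=pose(); rv=R.from_matrix(Rt.T@Rg).as_rotvec(degrees=True); d=Rt.T@(pg-p)
    print('rotvec',rv.round(2),'d(start axes)',d.round(4),'d(goal axes)',(Rg.T@(pg-p)).round(4))
E
python3 - <<'E'
from h import *
c=Cam('top')
print(c.o)
for n,uv,z in [('plate',(313,216),.02),('knob',(215,206),.161),('pressfront',(257,208),.016),('tray',(419,212),.016),('done',(409,187),.023),('film',(269,162),.05),('slides',(322,171),.028)]: print(n,c.at(uv,z).round(3))
m=r.capture('wrist'); print(m['mount'],m['camera_matrix'])
go(R.from_euler('xyz',[180,0,0],degrees=True).as_matrix(),np.array([.45,0.05,.30]))
E
```

```text
[ 0.47642133 -0.0279015   1.0187737 ]
plate [ 0.493 -0.018  0.02 ]
knob [0.511 0.203 0.161]
pressfront [0.513 0.131 0.016]
tray [ 0.508 -0.303  0.016]
done [ 0.574 -0.274  0.023]
film [0.631 0.097 0.05 ]
slides [ 0.613 -0.04   0.028]
[[-7.77009597e-04 -9.62329247e-01 -2.71885667e-01  6.78474747e-02]
 [ 9.99999027e-01 -1.06284806e-03  9.04059912e-04 -7.66179871e-04]
 [-1.15897645e-03 -2.71884700e-01  9.62329136e-01 -1.42733992e-01]
 [ 0.00000000e+00  0.00000000e+00  0.00000000e+00  1.00000000e+00]] [[280.30768983   0.         321.53840801]
 [  0.         280.30768983 201.36735955]
 [  0.           0.           1.        ]]
rotvec [  0.07   0.   -18.38] d(start axes) [ 0.4113  0.4105 -0.0688] d(goal axes) [ 0.2609  0.5192 -0.0694]
```

```bash
cat >> h.py <<'E'
from scipy.linalg import expm, logm
def screw(Rg,pg,n):
    """n identical rows (rotation, shift in tool axes before the row)"""
    Rt,p=pose(); T=np.eye(4); T[:3,:3]=Rt.T@Rg; T[:3,3]=Rt.T@(pg-p)
    M=expm(np.real(logm(T))/n); print(n,'rows of',R.from_matrix(M[:3,:3]).as_rotvec(degrees=True).round(2),M[:3,3].round(4),'shift if applied after turn',(M[:3,:3].T@M[:3,3]).round(4))
def tool(az,th):
    """closing axis across horizontal direction az (deg, world); tool z leans from down by th towards az; tool x = -az when th=0"""
    a=np.radians(az);t=np.radians(th);u=np.array([np.cos(a),np.sin(a),0]);k=np.array([0,0,1.])
    z=-k*np.cos(t)+u*np.sin(t); x=-u*np.cos(t)-k*np.sin(t); return np.stack([x,np.cross(z,x),z],1)
E
python3 - <<'E'
from h import *
print(tool(90,0).round(2))
screw(tool(90,0),np.array([.48,.04,.25]),11)
E
```

```text
[[-0. -1.  0.]
 [-1.  0.  0.]
 [-0.  0. -1.]]
11 rows of [ 0.   -0.    6.51] [ 0.0577  0.0104 -0.0017] shift if applied after turn [ 0.0585  0.0038 -0.0017]
```

```bash
python3 inch.py '[[0,0,6.5,0.058,0.010,-0.003,0.085],[0,0,6.5,0.058,0.010,-0.003,0.085],[0,0,6.5,0.058,0.010,-0.003,0.085],[0,0,6.5,0.058,0.010,-0.003,0.085],[0,0,6.5,0.058,0.010,-0.003,0.085],[0,0,6.5,0.058,0.010,-0.003,0.085],[0,0,6.5,0.058,0.010,-0.003,0.085],[0,0,6.5,0.058,0.010,-0.003,0.085],[0,0,6.5,0.058,0.010,-0.003,0.085],[0,0,6.5,0.058,0.010,-0.003,0.085]]'
python3 inch.py '[[0,0,6.5,0.058,0.010,-0.003,0.085],[0,0,0,0,0,0,0.085],[0,0,0,0,0,0,0.085]]'
python3 - <<'E'
from h import *
print(r.get_obs()['qpos'].round(1),r.get_obs()['wrist_force'].round(1))
Cam('wrist','w1')
go(tool(90,0),np.array([.48,.04,.25]))
E
```

```text
clock: 1.45
ee_pos: [0.4896, 0.0975, 0.2611]
eef_rot: [180.0, -0.0, -83.6]
wrist_force: [0.9, 0.0, 0.3]
gripper_width: 0.085
finger_force: 0.0
clock: 1.82
ee_pos: [0.4863, 0.0406, 0.2641]
eef_rot: [180.0, 0.0, -89.9]
wrist_force: [0.2, 0.6, 0.1]
gripper_width: 0.0846
finger_force: 0.0
[ 28.5 -14.5  -7.2  -0.  -97.3 -28.4] [0.2 0.6 0.1]
rotvec [0.03 0.01 0.17] d(start axes) [0.0012 0.0063 0.014 ] d(goal axes) [0.0012 0.0063 0.014 ]
```

View pics/w1.png

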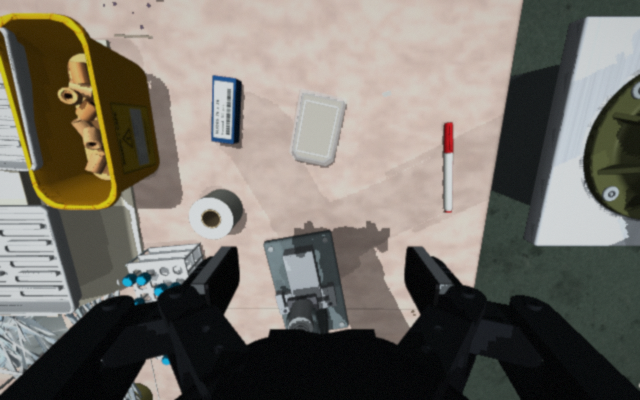

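The wrist view shows the plate at about (319,128), the slides at (227,110), the film at (216,214) and the press bed at (302,270). I'll enlarge it to see which end has the cut corners.

```bash
python3 - <<'E'
import cv2,numpy as np
im=cv2.imread('pics/w1.png'); 
a=cv2.resize(im[80:180,270:370],(400,400),interpolation=cv2.INTER_CUBIC); b=cv2.resize(im[225:325,255:355],(400,400),interpolation=cv2.INTER_CUBIC)
cv2.imwrite('pics/z1.png',np.hstack([a,b]))
E
```

```text
(no output)
```

View pics/z1.png

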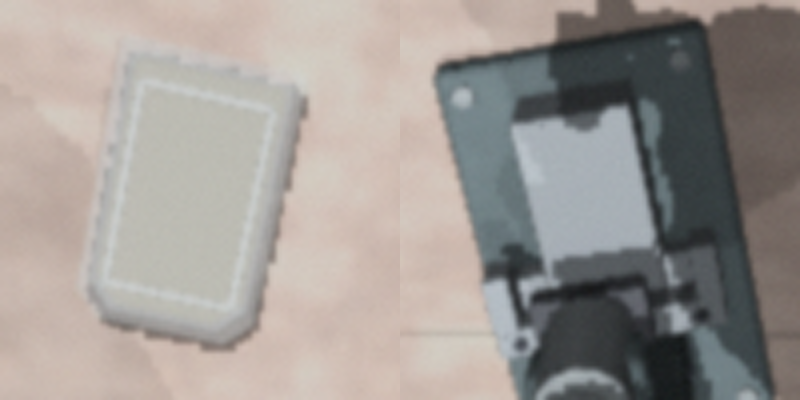

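Cut corners are at the +y end (lower in the image). The slab's front corners are at about (264,242) and (331,230), and the bed is in the bright region. Next I'll measure the plate and press numerically.

```bash
cat >> h.py <<'E'
def rect_at(c,mask,z,near):
    """largest-contour (near pixel) outline cast on plane z, min-area rect: centre, size(long,short), long-axis azimuth"""
    cs,_=cv2.findContours(mask.astype(np.uint8),cv2.RETR_EXTERNAL,cv2.CHAIN_APPROX_NONE)
    cs=[k for k in cs if cv2.pointPolygonTest(k,near,False)>=0]
    k=max(cs,key=cv2.contourArea)[:,0]; w=np.array([c.at(p,z)[:2] for p in k],np.float32)
    (ctr,(a,b),ang)=cv2.minAreaRect(w*1000)
    if a<b: a,b,ang=b,a,ang+90
    return np.array(ctr)/1000,(round(a,1),round(b,1)),round(ang%180,2),k
E
python3 - <<'E'
from h import *
c=Cam('wrist'); im=c.im
hsv=cv2.cvtColor(im,cv2.COLOR_BGR2HSV)
for q in [(318,128),(285,128),(297,100),(350,100)]: print(q,hsv[q[1],q[0]],im[q[1],q[0]])
S=cv2.GaussianBlur(im,(3,3),0).astype(int)
m=((S[:,:,2]-S[:,:,0])<28)&(S[:,:,1]>120)
m=cv2.morphologyEx(m.astype(np.uint8),cv2.MORPH_OPEN,np.ones((3,3)))
ct,sz,az,k=rect_at(c,m,.02,(318,128)); print('plate',ct,sz,az, k.min(0),k.max(0))
print('cam',c.o)
a,b=c.at((264.3,242),.016),c.at((330.8,230.5),.016); print('slab',a,b,np.linalg.norm(a-b),np.degrees(np.arctan2(*(b-a)[[1,0]])))
# bed
m=(S.min(2)>150)&((S[:,:,2]-S[:,:,0])<15); m[:, :280]=0; m[:,325:]=0; m[:245]=0;m[300:]=0
ys,xs=np.nonzero(m); print(xs.min(),xs.max(),ys.min(),ys.max())
ct,sz,az,k=rect_at(c,m.astype(np.uint8),.04,(300,268)); print('bed',ct,sz,az)
E
```

```text
(318, 128) [ 30  12 188] [179 188 188]
(285, 128) [ 10  38 187] [159 168 187]
(297, 100) [ 10  29 202] [179 187 202]
(350, 100) [ 14  24 210] [190 199 210]
plate [0.52186975 0.03923428] (551.7, 412.5) 0.12 [64  0] [522 300]
cam [ 0.4855527  -0.02684154  0.40671409]
slab [0.57163199 0.1473568  0.016     ] [0.47141865 0.12854426 0.016     ] 0.10196384080513682 -169.36789995197148
280 317 253 299
bed [0.51604462 0.18185127] (54.4, 41.3) 102.12
```

```bash
python3 - <<'E'
from h import *
c=Cam('wrist'); im=c.im
d=(im[:,:,2].astype(int)-im[:,:,0]); 
for v in (100,128,150): print(d[v,280:360:2])
for t in (14,17,20):
    m=np.zeros(d.shape,np.uint8); m[80:185,270:370]=(d<t)[80:185,270:370]
    m=cv2.morphologyEx(m,cv2.MORPH_OPEN,np.ones((3,3)))
    ct,sz,az,k=rect_at(c,m,.018,(318,128)); print(t,'plate',ct,sz,az,k.min(0),k.max(0))
E
```

```text
[28 28 28 30 27 28 25 28 27 16  8  3  3  0  0  0  2  4  6  8  8  9 10 10
  9  8  7  5  3  3  3  3  5  8 18 19 21 21 17 17]
[27 28 28 27 28 30 24 10  1  5  0  9  9  9  9 10  9  9 10 10  9  9  8  9
 11 10  5  1  3  4 11 21 22 22 21 21 20 22 23 23]
[25 24 26 27 24 12  5  0  0  1  1  2  3  8  8  8  9  9  9  9  8  8 10  9
  0  5  1  4 18 22 23 21 22 20 22 22 22 23 26 26]
14 plate [ 0.4919678  -0.01866607] (94.5, 62.3) 78.45 [290  89] [346 165]
17 plate [ 0.49145206 -0.02070641] (99.5, 63.4) 77.98 [290  89] [347 165]
20 plate [ 0.4842074  -0.02117968] (103.8, 78.0) 78.28 [289  88] [358 165]
```

```bash
python3 inch.py '[[0,0,-10.5,0,0,0.006,0.085],[0,0,-10.5,0,0,0.006,0.085],[0,0,-10.5,0,0,0.006,0.085],[0,0,-10.5,0,0,0.006,0.085],[0,0,-10.5,0,0,0.006,0.085],[0,0,-10.5,0,0,0.006,0.085],[0,0,-10.5,0,0,0.006,0.085],[0,0,-10.5,0,0,0.006,0.085]]'
python3 inch.py '[[0,0,-10.5,0,0,0.006,0.085],[0,0,-10.5,0,0,0.006,0.085],[0,0,-10.5,0,0,0.006,0.085],[0,0,-10.5,0,0,0.006,0.085],[0,0,-10.5,0,0,0.006,0.085],[0,0,-10.5,0,0,0.006,0.085],[0,0,-10.5,0,0,0.006,0.085],[0,0,-10.5,0,0,0.006,0.085],[0,0,0,0,0,0,0.085],[0,0,0,0,0,0,0.085]]'
python3 - <<'E'
from h import *
print(r.get_obs()['qpos'].round(1))
go(tool(258.4,0),np.array([.492,-.019,.0]))
E
```

```text
clock: 2.98
ee_pos: [0.4863, 0.0417, 0.2158]
eef_rot: [180.0, 0.0, -5.4]
wrist_force: [-0.6, -0.1, -0.1]
gripper_width: 0.085
finger_force: 0.0
clock: 4.22
ee_pos: [0.4864, 0.0411, 0.1685]
eef_rot: [180.0, 0.0, 78.0]
wrist_force: [-0.1, 0.0, -0.5]
gripper_width: 0.085
finger_force: 0.0
[ 28.6 -15.1 -17.7   0.  -87.4 139.4]
rotvec [ 0.01  0.01 -0.43] d(start axes) [-0.0576  0.018   0.1685] d(goal axes) [-0.0578  0.0176  0.1685]
```

```bash
python3 inch.py '[[0,0,-0.4,-0.029,0.009,0.01,0.085],[0,0,0,-0.029,0.009,0.01,0.085],[0,0,0,0,0,0.05,0.085],[0,0,0,0,0,0.05,0.085],[0,0,0,0,0,0.03,0.085],[0,0,0,0,0,0.0185,0.085],[0,0,0,0,0,0,0.085],[0,0,0,0,0,0,0.085]]' 80
python3 - <<'E'
from h import *
c=Cam('wrist','w2')
go(tool(258.4,0),np.array([.492,-.019,.0]))
E
```

```text
clock: 5.22
ee_pos: [0.4931, -0.0196, 0.0011]
eef_rot: [179.9, -0.0, 78.5]
wrist_force: [-0.4, -0.4, -0.2]
gripper_width: 0.085
finger_force: 0.0
rotvec [ 0.11 -0.04  0.09] d(start axes) [ 0.0003 -0.0012  0.0013] d(goal axes) [ 0.0003 -0.0012  0.0013]
```

View pics/w2.png

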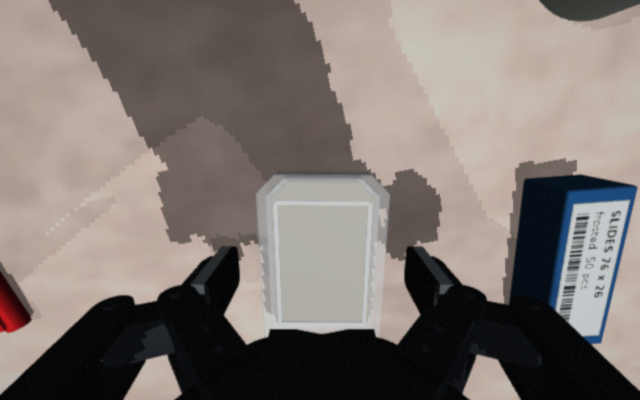

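The plate (columns 258–388) sits centred and aligned between the fingers (inner edges 238 and 406). I'll close and lift.

```bash
python3 inch.py '[[0,0,0,0,0,0,0.05],[0,0,0,0,0,0,0.05],[0,0,0,0,0,0,0.05],[0,0,0,0,0,0,0.05],[0,0,0,0,0,0,0.05],[0,0,0,0,0,-0.01,0.05],[0,0,0,0,0,-0.04,0.05],[0,0,0,0,0,-0.03,0.05],[0,0,0,0,0,0,0.05]]' 80
python3 - <<'E'
from h import *
c=Cam('wrist','w3')
go(tool(90,0),np.array([.47,-.04,.095]))
E
```

```text
clock: 6.4
ee_pos: [0.4936, -0.0196, 0.0829]
eef_rot: [179.7, -0.1, 78.5]
wrist_force: [0.1, -0.6, -0.9]
gripper_width: 0.06
finger_force: 88.3
rotvec [-9.0000e-02 -1.3000e-01  1.6851e+02] d(start axes) [-0.0245 -0.018  -0.0143] d(goal axes) [ 0.0204  0.0226 -0.0142]
```

```bash
python3 inch.py '[[0,0,10.5,0,0,0,0.05],[0,0,10.5,0,0,0,0.05],[0,0,10.5,0,0,0,0.05],[0,0,10.5,0,0,0,0.05],[0,0,10.5,0,0,0,0.05],[0,0,10.5,0,0,0,0.05],[0,0,10.5,0,0,0,0.05],[0,0,10.5,0,0,0,0.05]]'
python3 inch.py '[[0,0,10.5,0,0,0,0.05],[0,0,10.5,0,0,0,0.05],[0,0,10.5,0,0,0,0.05],[0,0,10.5,0,0,0,0.05],[0,0,10.5,0,0,0,0.05],[0,0,10.5,0,0,0,0.05],[0,0,10.5,0,0,0,0.05],[0,0,10.5,0.03,0,0,0.05],[0,0,0.5,0,0,0.03,0.05],[0,0,0,0,0,0.03,0.05]]'
python3 inch.py '[[0,0,0,0,0,0.016,0.05],[0,0,0,0,0,0.004,0.05],[0,0,0,0,0,0,0.05]]'
python3 - <<'E'
from h import *
print(r.get_obs()['qpos'].round(1)); c=Cam('wrist','w4')
go(tool(90,0),np.array([.49,-.05,.0015]))
E
```

```text
clock: 7.45
ee_pos: [0.4912, -0.02, 0.0782]
eef_rot: [180.0, 0.2, -5.8]
wrist_force: [0.4, 0.1, -1.1]
gripper_width: 0.0597
finger_force: 88.2
clock: 8.7
ee_pos: [0.497, -0.0497, 0.0177]
eef_rot: [179.9, 0.0, -90.1]
wrist_force: [-0.3, -0.9, -1.1]
gripper_width: 0.0597
finger_force: 88.4
clock: 9.07
ee_pos: [0.4978, -0.0498, 0.0012]
eef_rot: [179.9, -0.1, -89.9]
wrist_force: [-5.4, -1.0, 9.2]
gripper_width: 0.0601
finger_force: 90.8
[ 17.5  -7.6 -29.1   0.1 -68.5 -17.5]
rotvec [ 0.05 -0.11  0.06] d(start axes) [ 0.0002  0.0078 -0.0002] d(goal axes) [ 0.0002  0.0078 -0.0003]
```

```bash
python3 inch.py '[[0,0,0,0,0,0,0.085],[0,0,0,0,0,0,0.085],[0,0,0,0,0,0,0.085],[0,0,0,0,0,0,0.085],[0,0,0,0,0,-0.05,0.085],[0,10.5,0,0,0,-0.04,0.085],[0,10.5,0,0,0,0,0.085],[0,10.5,0,0,0,0,0.085],[0,10.5,0,0,0,0,0.085],[0,0,0,0,0,0,0.085]]'
python3 - <<'E'
from h import *
print(r.get_obs()['qpos'].round(1)); c=Cam('wrist','w5')
print(c.o)
cv2.imwrite('pics/w5.png',c.im)
T=tool(90,-42); go(T,np.array([.4975,-.058,.006])-.06*T[:,2])
E
```

```text
clock: 10.38
ee_pos: [0.4971, -0.0487, 0.0874]
eef_rot: [179.6, -42.3, -89.5]
wrist_force: [-0.2, -1.3, -0.2]
gripper_width: 0.085
finger_force: 0.0
[ 38.7  -2.4 -34.9  31.6 -87.6 -48.5]
[ 0.49664905 -0.00275813  0.23960485]
rotvec [ 0.04 -0.05  0.21] d(start axes) [-0.0484 -0.0001  0.0074] d(goal axes) [-0.0484  0.0001  0.0075]
```

View pics/w5.png

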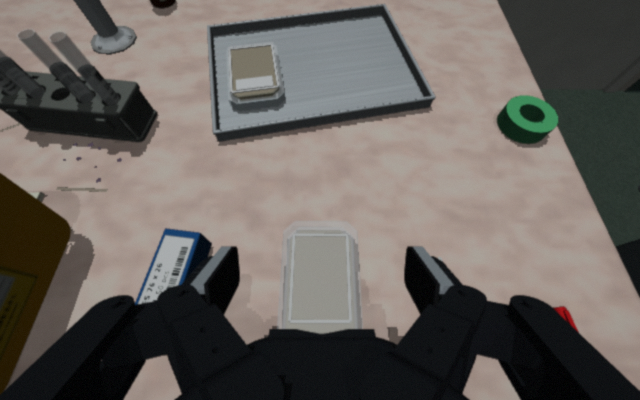

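The plate now lies with its cut end towards the tray, centred between the fingers at column 320. The tray corners are at about (212,138), (433,103), (385,8) and (210,25). I'll grip it leaned, then lift and tilt by 90°.

```bash
python3 inch.py '[[0,0,0,-0.048,0,0.007,0.085],[0,0,0.2,0,0,0.03,0.085],[0,0,0,0,0,0.03,0.085],[0,0,0,0,0,0,0.085],[0,0,0,0,0,0,0.05],[0,0,0,0,0,0,0.05],[0,0,0,0,0,0,0.05],[0,0,0,0,0,0,0.05],[0,0,0,0,0,0,0.05]]' 100
python3 - <<'E'
from h import *
go(tool(90,-42),np.array([.4975,-.058,.006]))
E
```

```text
clock: 11.55
ee_pos: [0.4995, -0.0574, 0.0101]
eef_rot: [-179.6, -42.0, -90.3]
wrist_force: [1.0, 0.8, 7.1]
gripper_width: 0.0593
finger_force: 107.5
rotvec [-0.21  0.02 -0.26] d(start axes) [-0.0023  0.0021  0.0035] d(goal axes) [-0.0023  0.002   0.0035]
```

```bash
python3 inch.py '[[0,0,0,0.03,0,-0.033,0.05],[0,0,0,0.03,0,-0.034,0.05],[0,-10,0,0,0,0,0.05],[0,-10,0,0,0,0,0.05],[0,-10,0,0,0,0,0.05],[0,-10,0,0,0,0,0.05],[0,-10,0,0,0,0,0.05],[0,-10,0,0,0,0,0.05],[0,-10,0,0,0,0,0.05],[0,-10,0,0,0,0,0.05]]'
python3 inch.py '[[0,-10,0,0,0,0,0.05],[0,0,0,0,0,0,0.05],[0,0,0,0,0,0,0.05]]'
python3 - <<'E'
from h import *
print(r.get_obs()['qpos'].round(1))
c=Cam('wrist','w6');Cam('side','s6')
im=cv2.resize(Cam('side').im[160:280,250:400],(450,360)); cv2.imwrite('pics/c6.png',np.hstack([cv2.resize(c.im[100:400,160:480],(340,360)),im]))
go(tool(90,48),pose()[1])
E
```

```text
clock: 12.8
ee_pos: [0.4988, -0.0581, 0.0997]
eef_rot: [-179.5, 38.3, -89.8]
wrist_force: [-0.4, -0.8, -2.0]
gripper_width: 0.0591
finger_force: 107.3
clock: 13.18
ee_pos: [0.4981, -0.0584, 0.0982]
eef_rot: [-179.7, 47.9, -89.9]
wrist_force: [-0.7, 0.3, -0.2]
gripper_width: 0.0596
finger_force: 107.5
[-18.8   6.8  -1.7 -45.2 -97.6  19.2]
rotvec [-0.18 -0.13  0.21] d(start axes) [0. 0. 0.] d(goal axes) [0. 0. 0.]
```

View pics/c6.png

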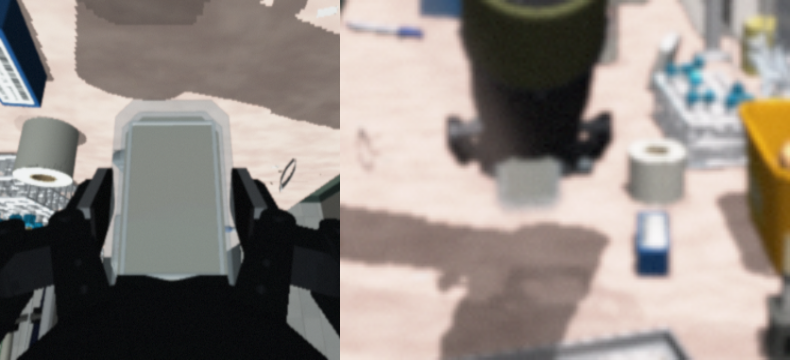

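The plate is held upright, standing cut end down with the lid facing the tray. I'll lower it onto the worktop.

```bash
python3 inch.py '[[0,0,0,0.02,0,0.018,0.05],[0,0,0,0.016,0,0.0145,0.05],[0,0,0,0.004,0,0.0035,0.05],[0,0,0,0.0015,0,0.0013,0.05],[0,0,0,0,0,0,0.05]]'
python3 inch.py '[[0,0,0,0.0015,0,0.0013,0.05],[0,0,0,0,0,0,0.05]]'
```

```text
clock: 13.95
ee_pos: [0.4982, -0.0585, 0.0424]
eef_rot: [-179.7, 48.0, -89.9]
wrist_force: [0.2, -0.3, -1.2]
gripper_width: 0.059
finger_force: 107.6
clock: 14.2
ee_pos: [0.498, -0.0584, 0.0403]
eef_rot: [-179.8, 48.0, -90.0]
wrist_force: [0.4, 0.0, -1.0]
gripper_width: 0.0588
finger_force: 107.6
```

```bash
python3 inch.py '[[0,0,0,0.0015,0,0.0013,0.05],[0,0,0,0,0,0,0.05]]'; python3 inch.py '[[0,0,0,0.0015,0,0.0013,0.05],[0,0,0,0,0,0,0.05]]'
```

```text
clock: 14.45
ee_pos: [0.4981, -0.0585, 0.0391]
eef_rot: [-179.7, 48.0, -89.9]
wrist_force: [-0.4, -0.8, 5.0]
gripper_width: 0.0592
finger_force: 107.8
clock: 14.7
ee_pos: [0.4982, -0.0585, 0.039]
eef_rot: [-179.6, 48.0, -89.7]
wrist_force: [-3.6, -1.2, 14.6]
gripper_width: 0.0587
finger_force: 108.7
```

```bash
python3 inch.py '[[0,0,0,-0.001,0,-0.001,0.05],[0,0,0,0,0,0,0.085],[0,0,0,0,0,0,0.085],[0,0,0,0,0,0,0.085],[0,0,0,0,0,0,0.085],[0,0,0,0,0,-0.03,0.085],[0,0,0,0,0,-0.05,0.085],[0,0,0,0,0,0,0.085]]'
python3 - <<'E'
from h import *
print(r.get_obs()['qpos'].round(1))
c=Cam('wrist','w7');s=Cam('side')
cv2.imwrite('pics/c7.png',np.hstack([cv2.resize(c.im[0:400,100:540],(396,360)),cv2.resize(s.im[160:280,250:380],(390,360))]))
T=tool(90,-54); G=np.array([.498,-.072,.051]); print(T.round(3)); 
p=pose()[1]; p2=p+[0,0,.11]; Rt=pose()[0]; print('up',(Rt.T@[0,0,.11]).round(4)); print('then',(T.T@(G-.08*T[:,2]-p2)).round(4))
E
```

```text
clock: 15.7
ee_pos: [0.4989, -0.1206, 0.0934]
eef_rot: [-179.5, 47.8, -89.8]
wrist_force: [0.9, 0.5, -1.3]
gripper_width: 0.0851
finger_force: 0.0
[ -24.1   12.     3.2  -43.8 -100.9   23.2]
[[-0.    -1.    -0.   ]
 [-0.588  0.    -0.809]
 [ 0.809  0.    -0.588]]
up [-0.0818 -0.0003 -0.0736]
then [-0.1483 -0.0002 -0.029 ]
```

View pics/c7.png

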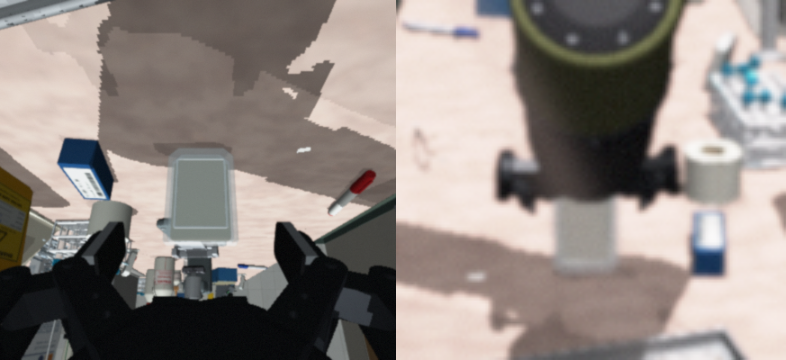

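The plate stands upright by itself, centred between the fingers (columns about 168–235 in the crop). I'll swing over it and regrip from the other side.

```bash
python3 inch.py '[[0,0,0,-0.041,0,-0.037,0.085],[0,0,0,-0.041,0,-0.037,0.085],[0,10.2,0,0,0,0,0.085],[0,10.2,0,0,0,0,0.085],[0,10.2,0,0,0,0,0.085],[0,10.2,0,0,0,0,0.085],[0,10.2,0,0,0,0,0.085],[0,10.2,0,0,0,0,0.085],[0,10.2,0,0,0,0,0.085],[0,10.2,0,0,0,0,0.085]]'
python3 inch.py '[[0,10.2,0,0,0,0,0.085],[0,10.2,0,0,0,-0.029,0.085],[0,0,0,-0.05,0,0,0.085],[0,0,0,-0.05,0,0,0.085],[0,0,0,-0.048,0,0,0.085],[0,0,0,0,0,0,0.085]]'
python3 - <<'E'
from h import *
print(r.get_obs()['qpos'].round(1))
T=tool(90,-54); G=np.array([.498,-.072,.051]); go(T,G)
c=Cam('wrist','w8'); print(c.o)
# predicted corners of top end
for p in [(.467,-.0485,.092),(.529,-.0485,.092),(.467,-.0685,.092),(.529,-.0685,.092),(.467,-.0485,.0),(.529,-.0485,.0)]: print(p,c.px(p).round())
cv2.imwrite('pics/c8.png',c.im)
E
```

```text
clock: 17.05
ee_pos: [0.4973, -0.1168, 0.2012]
eef_rot: [-179.8, -33.9, -90.1]
wrist_force: [1.7, -0.5, 0.7]
gripper_width: 0.085
finger_force: 0.0
clock: 17.8
ee_pos: [0.4964, -0.0103, 0.0994]
eef_rot: [179.6, -54.2, -89.7]
wrist_force: [0.1, -0.2, -0.6]
gripper_width: 0.085
finger_force: 0.0
[ 45.1   5.5 -32.4  35.  -95.5 -55.8]
rotvec [ 0.1  -0.23  0.19] d(start axes) [-0.0032 -0.0017  0.0783] d(goal axes) [-0.0029 -0.0016  0.0783]
[0.49587763 0.06608182 0.23898133]
(0.467, -0.0485, 0.092) [364. 204.]
(0.529, -0.0485, 0.092) [271. 204.]
(0.467, -0.0685, 0.092) [362. 182.]
(0.529, -0.0685, 0.092) [274. 182.]
(0.467, -0.0485, 0.0) [352. 265.]
(0.529, -0.0485, 0.0) [285. 265.]
```

View pics/c8.png

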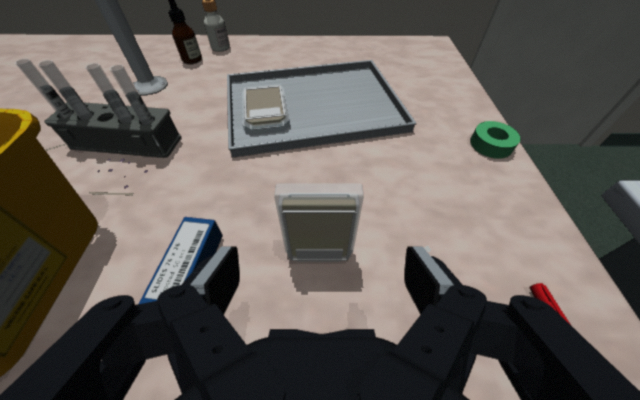

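The plate stands upright with its base facing +y; its top edge runs from (277,197) to (362,197), within 2–3 mm of the prediction. I'll grip it, lift, and lay it base-up.

```bash
python3 inch.py '[[0,0,0.2,-0.003,-0.001,0.03,0.085],[0,0,0,0,0,0.03,0.085],[0,0,0,0,0,0.02,0.085],[0,0,0,0,0,0,0.085],[0,0,0,0,0,0,0.05],[0,0,0,0,0,0,0.05],[0,0,0,0,0,0,0.05],[0,0,0,0,0,0,0.05],[0,0,0,0,0,0,0.05]]' 100
python3 inch.py '[[0,0,0,0.04,0,-0.03,0.05],[0,0,0,0.04,0,-0.03,0.05],[0,-9,0,0,0,0,0.05],[0,-9,0,0,0,0,0.05],[0,-9,0,0,0,0,0.05],[0,-9,0,0,0,0,0.05],[0,-9,0,0,0,0,0.05],[0,-9,0,0,0,0,0.05],[0,-9,0,0,0,0,0.05],[0,-9,0,0,0,0,0.05]]'
python3 inch.py '[[0,-9,0,0,0,0,0.05],[0,-9,0,0,0,0,0.05],[0,0,0,0,0,0,0.05]]'
python3 - <<'E'
from h import *
print(r.get_obs()['qpos'].round(1))
T=tool(90,36); go(T,pose()[1])
c=Cam('wrist','w9'); s=Cam('side','s9');print(c.o)
E
```

```text
clock: 18.98
ee_pos: [0.4997, -0.0731, 0.0546]
eef_rot: [-179.3, -54.0, -90.7]
wrist_force: [-0.5, 1.4, 4.6]
gripper_width: 0.0605
finger_force: 107.3
clock: 20.23
ee_pos: [0.4987, -0.0717, 0.1538]
eef_rot: [-179.6, 18.3, -90.1]
wrist_force: [0.1, -0.3, -1.4]
gripper_width: 0.0607
finger_force: 107.7
clock: 20.6
ee_pos: [0.498, -0.0742, 0.151]
eef_rot: [-179.9, 36.1, -90.5]
wrist_force: [0.1, -0.2, -0.3]
gripper_width: 0.0596
finger_force: 107.9
[-13.   -0.5  -1.5 -35.4 -96.5  10.7]
rotvec [-0.37  0.15 -0.39] d(start axes) [0. 0. 0.] d(goal axes) [0. 0. 0.]
[ 0.49559851 -0.21297389  0.22544751]
```

```bash
python3 - <<'E'
from h import *
c=Cam('wrist'); t=Cam('top')
a=np.array([np.cos(np.radians(100.6)),np.sin(np.radians(100.6)),0]); b=np.array([a[1],-a[0],0]); O=np.array([.513,.182,0])
def P(x,y,z): return O+x*a+y*b+[0,0,z]
for n,q in [('bedL',P(-30,0,0)*0+P(-.03,-.022,.04)),('bedR',P(-.03,.022,.04)),('knob',P(.026,0,.161)),('slabL',P(-.045,-.053,.016)),('slabR',P(-.045,.053,.016)),('guideL',P(.024,-.0335,.052)),('guideR',P(.024,.0335,.052)),('plate rearL',np.array([.529,-.1116,.1736])),('plate rearR',np.array([.467,-.1116,.1736])),('frontL',np.array([.529,-.0196,.1736]))]:
    print(n,q.round(3),c.px(q).round(),t.px(q).round())
w=cv2.resize(c.im[100:400,120:520],(400,300)); tp=cv2.resize(t.im[180:240,180:260],(400,300),interpolation=cv2.INTER_CUBIC)
w1=cv2.resize(cv2.imread('pics/w1.png')[225:315,250:370],(400,300),interpolation=cv2.INTER_CUBIC); s=cv2.resize(Cam('side').im[150:240,260:380],(400,300),interpolation=cv2.INTER_CUBIC)
cv2.imwrite('pics/c9.png',np.vstack([np.hstack([w,tp]),np.hstack([w1,s])]))
E
```

```text
bedL [0.497 0.148 0.04 ] [323. 255.] [249. 214.]
bedR [0.54  0.157 0.04 ] [293. 257.] [246. 197.]
knob [0.508 0.208 0.161] [315. 359.] [213. 207.]
slabL [0.469 0.128 0.016] [343. 233.] [258. 224.]
slabR [0.573 0.148 0.016] [271. 240.] [251. 185.]
guideL [0.476 0.199 0.052] [337. 277.] [227. 222.]
guideR [0.542 0.212 0.052] [295. 281.] [223. 196.]
plate rearL [ 0.529 -0.112  0.174] [242. 250.] [354. 200.]
plate rearR [ 0.467 -0.112  0.174] [397. 250.] [354. 227.]
frontL [ 0.529 -0.02   0.174] [274. 318.] [313. 199.]
```

View pics/c9.png

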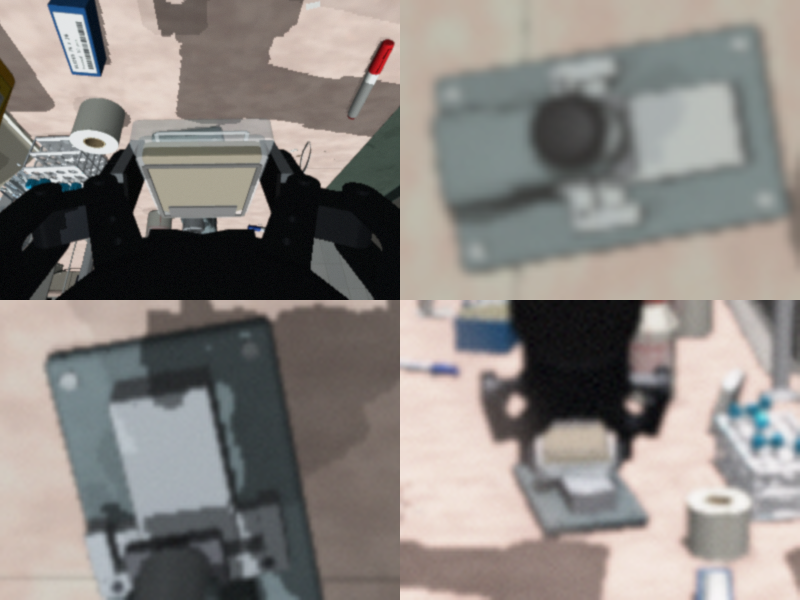

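The top crop shows the press clearly: slab corners at about (187,196), (251,186), (257,222) and (193,234) px, and the knob at (214,206). The wrist crop shows the plate held base-up, with its tan rear end nearest the camera. I'll fit these numerically.

```bash
python3 - <<'E'
from h import *
c=Cam('wrist'); t=Cam('top'); im=t.im.astype(int)
print('lid rear edge', c.px([.529,-.1116,.1536]).round(),c.px([.467,-.1116,.1536]).round(),'level?')
S=cv2.GaussianBlur(t.im,(3,3),0).astype(int); d=S[:,:,2]-S[:,:,0]
roi=np.zeros(d.shape,np.uint8); roi[178:242,180:264]=1
m=((d<8)&(roi>0)).astype(np.uint8)
for z in (.016,.010):
  ct,sz,az,k=rect_at(t,m,z,(240,190)); print('slab',z,ct,sz,az)
b=((im.min(2)>150)&(roi>0)&(d<12)).astype(np.uint8); b[:,:224]=0
print('bed px',np.argwhere(b).min(0),np.argwhere(b).max(0)); ct2,sz,az2,k=rect_at(t,b,.04,(236,205)); print('bed',ct2,sz,az2)
kn=((im.max(2)<75)&(roi>0)).astype(np.uint8); kn=cv2.morphologyEx(kn,cv2.MORPH_OPEN,cv2.getStructuringElement(2,(7,7)))
k=max(cv2.findContours(kn,0,1)[0],key=cv2.contourArea); (u,rad)=cv2.minEnclosingCircle(k); M=cv2.moments(k); u2=(M['m10']/M['m00'],M['m01']/M['m00'])
print('knob',u,u2,rad,t.at(u2,.155))
E
```

```text
lid rear edge [250. 206.] [391. 206.] level?
slab 0.016 [0.50886588 0.22575009] (178.7, 106.0) 101.2
slab 0.01 [0.50906    0.22726779] (179.7, 106.6) 101.2
bed px [188 224] [224 253]
bed [0.51735992 0.17934476] (51.8, 42.3) 100.28
knob (213.5, 206.5) (212.44736842105263, 206.7982456140351) 7.516748428344727 [0.50909541 0.21001262 0.155     ]
```

```bash
python3 - <<'E'
from h import *
T=tool(101,36); N=np.array([.5165,.183,0]);u=np.array([np.cos(np.radians(101)),np.sin(np.radians(101)),0])
A=N-.11*u+[0,0,.07]; B=N-.0586*u+[0,0,.046]
screw(T,A,4); print('A->B',(T.T@(B-A)).round(4)); print(A,B)
E
```

```text
4 rows of [-1.71 -0.03 -2.2 ] [-0.0167 -0.0123  0.0381] shift if applied after turn [-0.0162 -0.014   0.0377]
A->B [-0.0275 -0.      0.0496]
[0.53748899 0.07502101 0.07      ] [0.52768141 0.12547665 0.046     ]
```

```bash
python3 inch.py '[[-1.71,0,-2.2,-0.0166,-0.0128,0.038,0.05],[-1.71,0,-2.2,-0.0166,-0.0128,0.038,0.05],[-1.71,0,-2.2,-0.0166,-0.0128,0.038,0.05],[-1.71,0,-2.2,-0.0166,-0.0128,0.038,0.05],[0,0,0,0,0,0,0.05]]'
python3 - <<'E'
from h import *
N=np.array([.5165,.183,0]);u=np.array([np.cos(np.radians(101)),np.sin(np.radians(101)),0])
T=tool(101,36); go(T,N-.11*u+[0,0,.07]);go(T,N-.0586*u+[0,0,.046]); print(r.get_obs()['qpos'].round(1))
c=Cam('wrist','w10'); t=Cam('top','t10'); s=Cam('side','s10')
# front (cut) edge seen from above in top view: profile along axis at plate top height
for h in (.0926,):
  for e in np.arange(.0,.075,.004):
    p=pose()[1]+u*e; p[2]+=.0226; q=t.px(p).round().astype(int); print(round(e,3),q,t.im[q[1],q[0]],end=' ')
E
```

```text
clock: 21.58
ee_pos: [0.5385, 0.077, 0.0675]
eef_rot: [179.7, 36.0, -79.0]
wrist_force: [0.7, -1.2, -1.1]
gripper_width: 0.0605
finger_force: 108.1
rotvec [0.31 0.04 0.01] d(start axes) [-0.      0.0014 -0.003 ] d(goal axes) [-0.      0.0014 -0.003 ]
rotvec [0.31 0.04 0.01] d(start axes) [-0.0275  0.0012  0.0466] d(goal axes) [-0.0275  0.0014  0.0466]
[  3.7   6.5  -2.9 -35.7 -87.   11.5]
0.0 [276 196] [63 94 90] 0.004 [274 196] [66 96 92] 0.008 [272 197] [ 69 100  95] 0.012 [271 197] [ 69 101  96] 0.016 [269 197] [ 73 105 100] 0.02 [268 198] [ 73 106 101] 0.024 [266 198] [ 71 103  99] 0.028 [264 198] [ 69 101  96] 0.032 [263 198] [68 99 95] 0.036 [261 199] [66 96 92] 0.04 [260 199] [64 94 90] 0.044 [258 199] [61 89 85] 0.048 [256 200] [56 81 78] 0.052 [255 200] [53 76 73] 0.056 [253 200] [50 73 70] 0.06 [251 200] [51 71 69] 0.064 [250 201] [51 71 68] 0.068 [248 201] [49 69 66] 0.072 [247 201] [48 67 64]
```

```bash
python3 inch.py '[[0.3,0,0,-0.014,0.0014,0.0235,0.05],[0,0,0,-0.0135,0,0.023,0.05],[0,0,0,0,0,0,0.05],[0,0,0,0,0,0,0.05]]'
python3 - <<'E'
from h import *
N=np.array([.5165,.183,0]);u=np.array([np.cos(np.radians(101)),np.sin(np.radians(101)),0])
T=tool(101,36); go(T,N-.0586*u+[0,0,.046]); print(r.get_obs()['wrist_force'])
c=Cam('wrist','w11'); s=Cam('side','s11')
# wrist profile over plate rear
print([tuple(int(x) for x in c.im[v,320]) for v in range(196,286,5)])
p=pose()[1]
for e in (.0374,.0304): print(e,[c.px(p-u*e+[0,0,h]).round() for h in (.0026,.0226)])
E
```

```text
clock: 22.22
ee_pos: [0.5297, 0.1211, 0.0489]
eef_rot: [-179.7, 35.9, -79.1]
wrist_force: [-0.0, -0.4, -1.0]
gripper_width: 0.0602
finger_force: 108.1
rotvec [-0.4  -0.09 -0.1 ] d(start axes) [-0.0021  0.0012  0.0051] d(goal axes) [-0.0021  0.0011  0.0051]
[-0.00341867 -0.3543528  -1.00663983]
[(87, 95, 105), (92, 98, 108), (75, 80, 89), (49, 48, 41), (53, 52, 45), (104, 101, 89), (103, 101, 89), (133, 130, 120), (123, 120, 108), (162, 162, 157), (123, 133, 131), (93, 107, 106), (147, 164, 170), (152, 171, 177), (136, 137, 136), (152, 171, 177), (154, 173, 178), (154, 172, 177)]
0.0374 [array([319., 214.]), array([319., 255.])]
0.0304 [array([320., 223.]), array([319., 263.])]
```

```bash
python3 inch.py '[[0,0,0,0.0024,0.0011,0.0033,0.05],[0,0,0,0.0024,0,0.0032,0.05],[0,0,0,0,0,0,0.05]]'
for i in 1; do python3 inch.py '[[0,0,0,0.0009,0,0.0012,0.05],[0,0,0,0,0,0,0.05]]'; done
python3 inch.py '[[0,0,0,0.0009,0,0.0012,0.05],[0,0,0,0,0,0,0.05]]'
```

```text
clock: 22.7
ee_pos: [0.5277, 0.1216, 0.0392]
eef_rot: [-179.9, 36.0, -79.2]
wrist_force: [0.0, 0.4, -1.7]
gripper_width: 0.0601
finger_force: 108.1
clock: 22.95
ee_pos: [0.5281, 0.1218, 0.0382]
eef_rot: [-179.8, 36.0, -79.2]
wrist_force: [0.4, -0.3, -1.3]
gripper_width: 0.06
finger_force: 108.1
clock: 23.2
ee_pos: [0.5283, 0.1218, 0.0375]
eef_rot: [-179.7, 36.0, -79.1]
wrist_force: [-1.1, -0.6, 4.5]
gripper_width: 0.0602
finger_force: 108.7
```

```bash
python3 inch.py '[[0,0,0,-0.0005,0,-0.0008,0.05],[0,0,0,-0.0081,0,0.0059,0.05],[0,0,0,-0.0081,0,0.0059,0.05],[0,0,0,0,0,0,0.05]]'
python3 inch.py '[[0,0,0,-0.0081,0,0.0059,0.05],[0,0,0,0,0,0,0.05]]'
python3 inch.py '[[0,0,0,-0.0081,0,0.0059,0.05],[0,0,0,0,0,0,0.05]]'
```

```text
clock: 23.7
ee_pos: [0.5239, 0.1426, 0.0377]
eef_rot: [-179.8, 36.0, -79.1]
wrist_force: [-0.3, 0.8, -0.4]
gripper_width: 0.06
finger_force: 108.3
clock: 23.95
ee_pos: [0.5222, 0.1521, 0.0377]
eef_rot: [-179.8, 36.0, -79.1]
wrist_force: [-0.4, 0.7, 0.2]
gripper_width: 0.0599
finger_force: 108.3
clock: 24.2
ee_pos: [0.5204, 0.1619, 0.0377]
eef_rot: [-179.8, 36.0, -79.1]
wrist_force: [-0.4, 0.2, 0.0]
gripper_width: 0.0601
finger_force: 108.3
```

```bash
for i in 1; do python3 inch.py '[[0,0,0,-0.0032,0,0.0024,0.05],[0,0,0,0,0,0,0.05]]';done; python3 inch.py '[[0,0,0,-0.0024,0,0.0018,0.05],[0,0,0,0,0,0,0.05]]'; python3 inch.py '[[0,0,0,-0.0016,0,0.0012,0.05],[0,0,0,0,0,0,0.05]]'
```

```text
clock: 24.45
ee_pos: [0.5199, 0.1653, 0.0377]
eef_rot: [-179.8, 36.0, -79.1]
wrist_force: [0.3, 1.0, 0.3]
gripper_width: 0.0599
finger_force: 108.4
clock: 24.7
ee_pos: [0.5194, 0.1681, 0.0377]
eef_rot: [-179.8, 36.0, -79.1]
wrist_force: [0.1, -0.2, 1.7]
gripper_width: 0.0602
finger_force: 108.5
clock: 24.95
ee_pos: [0.5191, 0.17, 0.0377]
eef_rot: [-179.8, 36.0, -79.1]
wrist_force: [0.7, -0.8, 2.7]
gripper_width: 0.0604
finger_force: 108.5
```

```bash
python3 inch.py '[[0,0,0,-0.0016,0,0.0012,0.05],[0,0,0,0,0,0,0.05]]'; python3 inch.py '[[0,0,0,-0.0016,0,0.0012,0.05],[0,0,0,0,0,0,0.05]]'
```

```text
clock: 25.2
ee_pos: [0.5187, 0.172, 0.0377]
eef_rot: [-179.8, 36.0, -79.1]
wrist_force: [0.6, -2.0, 2.9]
gripper_width: 0.0608
finger_force: 108.6
clock: 25.45
ee_pos: [0.5183, 0.174, 0.0377]
eef_rot: [-179.8, 36.0, -79.1]
wrist_force: [1.2, -1.4, 3.6]
gripper_width: 0.0604
finger_force: 108.8
```

```bash
python3 inch.py '[[0,0,0,-0.0012,0,0.0009,0.05],[0,0,0,0,0,0,0.05]]'; python3 inch.py '[[0,0,0,-0.0012,0,0.0009,0.05],[0,0,0,0,0,0,0.05]]'
```

```text
clock: 25.7
ee_pos: [0.5182, 0.1744, 0.0377]
eef_rot: [-179.8, 35.9, -79.2]
wrist_force: [0.0, -4.8, 5.7]
gripper_width: 0.0602
finger_force: 109.0
clock: 25.95
ee_pos: [0.5182, 0.1745, 0.0377]
eef_rot: [-179.8, 35.8, -79.2]
wrist_force: [0.8, -10.8, 6.4]
gripper_width: 0.0602
finger_force: 109.4
```

```bash
python3 inch.py '[[0,0,0,0,0,0,0.085],[0,0,0,0,0,0,0.085],[0,0,0,0,0,0,0.085],[0,0,0,0,0,0,0.085],[0,0,0,0,0,-0.02,0.085],[0,0,0,0,0,-0.05,0.085],[0,0,0,0,0,-0.05,0.085],[0,9,0,0,0,-0.05,0.06],[0,9,0,0,0,-0.02,0.02],[0,9,0,0,0,-0.02,0]]' 60
python3 inch.py '[[0,9,0,0,0,0,0],[0,0,0,0,0,0,0],[0,0,0,0,0,0,0]]'
python3 - <<'E'
from h import *
print(r.get_obs()['qpos'].round(1))
T=tool(101,0); go(T,np.array([.5107,.209,.175]))
c=Cam('wrist','w12'); t=Cam('top','t12'); s=Cam('side')
# side view: plate seen? print tan mask bbox near expected
for q in [(.5165,.137,.06),(.5165,.137,.04)]: print(s.px(q).round(),c.px(q).round())
E
```

```text
clock: 27.2
ee_pos: [0.5393, 0.0619, 0.2154]
eef_rot: [-179.6, 8.7, -79.4]
wrist_force: [-1.2, 0.3, -0.9]
gripper_width: 0.0317
finger_force: 0.0
clock: 27.58
ee_pos: [0.5385, 0.0634, 0.2125]
eef_rot: [-179.8, 0.1, -79.3]
wrist_force: [0.1, -1.0, 0.6]
gripper_width: 0.0004
finger_force: 0.0
[ 28.   -6.8  -5.9   0.  -90.7 -17.3]
rotvec [-0.2   0.06 -0.29] d(start axes) [-0.1481  0.0004  0.0377] d(goal axes) [-0.1482 -0.0005  0.0375]
[316. 203.] [328. 252.]
[317. 209.] [328. 245.]
```

```bash
python3 - <<'E'
from h import *
for n in ('wrist','top'):
    c=Cam(n); S=cv2.GaussianBlur(c.im,(3,3),0).astype(int); b,g,rr=S[:,:,0],S[:,:,1],S[:,:,2]
    m=(((g-b)>10)&((rr-g)<12)&(g>90)).astype(np.uint8); cx=c.px([.522,.155,.06]).round().astype(int); 
    x,y=cx; roi=np.zeros_like(m); k=60 if n=='wrist' else 25; roi[max(0,y-k):y+k,x-k:x+k]=1; m=cv2.morphologyEx(m*roi,cv2.MORPH_OPEN,np.ones((3,3),np.uint8))
    nlab,lab,st,_=cv2.connectedComponentsWithStats(m); i=1+np.argmax(st[1:,4]); print(n,cx,st[i])
    ct,sz,az,kk=rect_at(c,(lab==i).astype(np.uint8),.06,tuple(float(v) for v in np.argwhere(lab==i)[len(np.argwhere(lab==i))//2][::-1])); 
    N=np.array([.5165,.183]);a=np.radians(101);u=np.array([np.cos(a),np.sin(a)]);w=np.array([u[1],-u[0]])
    W=np.array([c.at(q,.06)[:2] for q in kk])-N; print(sz,az,'u range',(W@u).min().round(4),(W@u).max().round(4),'lat',(W@w).min().round(4),(W@w).max().round(4))
    d=(c.im.max(2)<70).astype(np.uint8); x,y=c.px([.511,.209,.155]).round().astype(int); print('knob exp',x,y,c.im[min(y,399),x])
E
```

```text
Traceback (most recent call last):
ValueError: attempt to get argmax of an empty sequence
```

```bash
python3 - <<'E'
from h import *
N=np.array([.5165,.183,0]);a=np.radians(101);u=np.array([np.cos(a),np.sin(a),0]);w=np.array([u[1],-u[0],0])
c=Cam('wrist')
for e in np.arange(-70,0,3): q=c.px(N+u*e/1000+[0,0,.06]); i=q.round().astype(int); print(e,i,c.im[i[1],i[0]],end=' | ')
print()
for l in np.arange(-42,43,3): q=c.px(N-u*.03+w*l/1000+[0,0,.06]); i=q.round().astype(int); print(l,i,c.im[i[1],i[0]],end=' | ')
E
```

```text
-70 [321 233] [74 79 90] | -67 [321 235] [65 70 77] | -64 [321 238] [5 5 2] | -61 [321 240] [9 9 9] | -58 [321 243] [9 7 7] | -55 [321 245] [7 6 8] | -52 [321 248] [6 8 4] | -49 [321 250] [10 10  8] | -46 [321 252] [8 7 6] | -43 [321 255] [7 9 7] | -40 [321 257] [11 10  8] | -37 [321 259] [9 9 9] | -34 [321 262] [7 9 9] | -31 [321 264] [7 4 5] | -28 [321 266] [19 15 16] | -25 [321 269] [40 38 36] | -22 [321 271] [40 38 36] | -19 [321 273] [38 35 33] | -16 [321 276] [20 19 18] | -13 [321 278] [18 18 17] | -10 [321 280] [16 15 13] | -7 [321 282] [20 18 16] | -4 [321 285] [22 21 20] | -1 [321 287] [20 17 17] | 
-42 [357 265] [58 56 50] | -39 [354 265] [56 54 47] | -36 [352 265] [46 45 40] | -33 [349 265] [7 8 5] | -30 [347 265] [6 7 2] | -27 [344 265] [9 8 5] | -24 [342 265] [8 8 7] | -21 [339 265] [10 11 11] | -18 [336 265] [35 34 33] | -15 [334 265] [48 46 43] | -12 [331 265] [66 64 60] | -9 [329 265] [68 65 61] | -6 [326 265] [57 55 52] | -3 [324 265] [14 13 12] | 0 [321 265] [10  8  5] | 3 [319 265] [15 13 12] | 6 [316 265] [53 50 46] | 9 [313 265] [42 41 38] | 12 [311 265] [40 40 38] | 15 [308 265] [41 38 37] | 18 [306 265] [27 26 24] | 21 [303 265] [9 6 6] | 24 [301 265] [3 7 3] | 27 [298 265] [ 7 10  9] | 30 [295 265] [10  7  8] | 33 [293 265] [17 15 13] | 36 [290 265] [111 109  95] | 39 [288 265] [115 112  98] | 42 [285 265] [104 101  89] |
```

```bash
python3 inch.py '[[-0.2,0,-0.3,-0.022,0,0.05,0],[0,0,0,-0.022,0,0.055,0],[0,0,0,0,0,0.055,0],[0,0,0,0,0,0,0]]'
python3 - <<'E'
from h import *
N=np.array([.5165,.183,0]);a=np.radians(101);u=np.array([np.cos(a),np.sin(a),0])
go(tool(101,0),N-.060*u+[0,0,.052])
E
```

```text
clock: 28.32
ee_pos: [0.5275, 0.1051, 0.0475]
eef_rot: [179.5, -0.1, -79.0]
wrist_force: [-0.2, -2.1, 1.0]
gripper_width: -0.0002
finger_force: 0.0
rotvec [ 0.54 -0.13 -0.05] d(start axes) [-0.0186 -0.004  -0.0046] d(goal axes) [-0.0186 -0.004  -0.0045]
```

```bash
python3 inch.py '[[0.5,0,0,-0.015,-0.004,-0.0045,0],[0,0,0,-0.002,0,0,0],[0,0,0,0,0,0,0]]'
python3 inch.py '[[0,0,0,-0.002,0,0,0],[0,0,0,0,0,0,0]]'
python3 inch.py '[[0,0,0,-0.0015,0,0,0],[0,0,0,0,0,0,0]]'
python3 inch.py '[[0,0,0,-0.0015,0,0,0],[0,0,0,0,0,0,0]]'
```

```text
clock: 28.7
ee_pos: [0.5319, 0.1249, 0.0583]
eef_rot: [-179.4, 0.0, -79.0]
wrist_force: [0.0, -0.9, 1.0]
gripper_width: 0.0
finger_force: 0.0
clock: 28.95
ee_pos: [0.5307, 0.1262, 0.0565]
eef_rot: [-179.5, -0.0, -79.0]
wrist_force: [-0.4, -0.1, -0.4]
gripper_width: -0.0001
finger_force: 0.0
clock: 29.2
ee_pos: [0.5303, 0.1274, 0.0563]
eef_rot: [-179.5, -0.1, -79.0]
wrist_force: [0.4, -0.7, 0.9]
gripper_width: -0.0
finger_force: 0.6
clock: 29.45
ee_pos: [0.5299, 0.1276, 0.0564]
eef_rot: [-179.6, -0.2, -79.0]
wrist_force: [0.3, -6.3, 1.7]
gripper_width: -0.0001
finger_force: 3.0
```

```bash
python3 inch.py '[[-0.4,0,0,0.03,0,-0.01,0],[0,0,0,0,0,-0.06,0],[0,0,0,0,0,-0.06,0],[0,0,0,-0.04,0,0,0],[0,0,0,-0.04,0,0,0],[0,0,0,-0.03,0,0,0],[0,0,0,0,0,0,0],[0,0,0,0,0,0,0]]'
python3 - <<'E'
from h import *
go(tool(101,0),np.array([.5107,.209,.165]))
E
```

```text
clock: 30.45
ee_pos: [0.5146, 0.2075, 0.1863]
eef_rot: [-179.9, -0.0, -79.0]
wrist_force: [0.1, -0.2, 0.0]
gripper_width: 0.0001
finger_force: 0.0
rotvec [-0.07 -0.03  0.03] d(start axes) [-0.0022  0.0035  0.0213] d(goal axes) [-0.0022  0.0035  0.0213]
```

```bash
python3 inch.py '[[0,0,0,-0.002,0.0035,0.02,0],[0,0,0,0,0,0,0]]'; python3 inch.py '[[0,0,0,0,0,0.008,0],[0,0,0,0,0,0.005,0],[0,0,0,0,0,0,0]]';  python3 inch.py '[[0,0,0,0,0,0.002,0],[0,0,0,0,0,0,0]]'
```

```text
clock: 30.7
ee_pos: [0.5102, 0.2079, 0.1648]
eef_rot: [179.9, -0.1, -79.0]
wrist_force: [-0.4, 0.9, 1.1]
gripper_width: 0.0002
finger_force: 0.0
clock: 31.08
ee_pos: [0.5112, 0.2087, 0.1537]
eef_rot: [-179.9, -0.0, -79.0]
wrist_force: [0.3, -0.7, 2.9]
gripper_width: -0.0001
finger_force: 1.3
clock: 31.32
ee_pos: [0.511, 0.2089, 0.1516]
eef_rot: [-179.9, -0.0, -79.0]
wrist_force: [1.2, -1.2, 2.4]
gripper_width: -0.0001
finger_force: 1.4
```

```bash
python3 inch.py '[[0,0,0,0,0,0.002,0],[0,0,0,0,0,0,0]]'; python3 inch.py '[[0,0,0,0,0,0.001,0],[0,0,0,0,0,0,0]]';  python3 inch.py '[[0,0,0,0,0,0.0007,0],[0,0,0,0,0,0,0]]'
```

```text
clock: 31.58
ee_pos: [0.5109, 0.2089, 0.1494]
eef_rot: [-179.9, -0.0, -79.0]
wrist_force: [0.9, -1.5, 3.0]
gripper_width: -0.0001
finger_force: 1.5
clock: 31.82
ee_pos: [0.511, 0.2089, 0.1493]
eef_rot: [-179.9, -0.0, -79.0]
wrist_force: [0.7, -1.6, 6.9]
gripper_width: 0.0004
finger_force: 3.3
clock: 32.08
ee_pos: [0.5111, 0.2089, 0.1492]
eef_rot: [-179.8, -0.0, -79.0]
wrist_force: [-1.5, -1.9, 8.9]
gripper_width: -0.0001
finger_force: 4.6
```

```bash
python3 inch.py '[[0,0,0,0,0,0.0008,0],[0,0,0,0,0,0,0],[0,0,0,0,0,0,0]]'; python3 inch.py '[[0,0,0,0,0,-0.02,0],[0,0,0,0,0,-0.03,0],[0,0,0,0.05,0,0,0],[0,0,0,0.05,0,0,0.085],[0,-9,0,0.03,0,0,0.085],[0,-9,0,0,0,0,0.085],[0,-9,0,0,0,0,0.085],[0,-9,0,0,0,0,0.085],[0,0,0,0,0,0,0.085]]'
python3 - <<'E'
from h import *
T=tool(101,36); G=np.array([.5182,.1745,.050]); go(T,G-.08*T[:,2])
c=Cam('wrist','w13'); 
E
```

```text
clock: 32.45
ee_pos: [0.5112, 0.209, 0.1492]
eef_rot: [-179.8, -0.0, -79.0]
wrist_force: [-2.6, -0.8, 12.3]
gripper_width: -0.0003
finger_force: 6.1
clock: 33.58
ee_pos: [0.5358, 0.0795, 0.1953]
eef_rot: [179.8, 36.1, -79.3]
wrist_force: [0.1, -0.0, -0.2]
gripper_width: 0.0853
finger_force: 0.0
rotvec [-0.02  0.13 -0.26] d(start axes) [ 0.0074 -0.0009  0.0943] d(goal axes) [ 0.0072 -0.0009  0.0943]
```

```bash
python3 inch.py '[[0,0,-0.2,0.0074,-0.001,0.044,0.085],[0,0,0,0,0,0.05,0.085],[0,0,0,0,0,0.05,0.085],[0,0,0,0,0,0.03,0.085],[0,0,0,0,0,0,0.085],[0,0,0,0,0,0,0.05],[0,0,0,0,0,0,0.05],[0,0,0,0,0,0,0.05],[0,0,0,0,0,0,0.05],[0,0,0,0,0,0,0.05]]' 100
python3 - <<'E'
from h import *
T=tool(101,36); go(T,np.array([.5182,.1745,.050]))
E
```

```text
clock: 34.88
ee_pos: [0.5197, 0.1754, 0.0545]
eef_rot: [-179.5, 35.9, -78.5]
wrist_force: [-1.1, -1.5, 5.9]
gripper_width: 0.0575
finger_force: 105.0
rotvec [-0.23 -0.07  0.38] d(start axes) [0.0031 0.0017 0.0033] d(goal axes) [0.0031 0.0016 0.0033]
```

```bash
python3 inch.py '[[0,0,0,0,0,0,0.085],[0,0,0,0,0,0,0.085],[0,0,0,0,0,0,0.085],[0,0,-0.3,0.0035,0.001,0.0045,0.085],[0,0,0,0,0,0,0.085]]'
python3 inch.py '[[0,0,0,0,0,0,0.05],[0,0,0,0,0,0,0.05],[0,0,0,0,0,0,0.05],[0,0,0,0,0,0,0.05],[0,0,0,0,0,0,0.05]]'
```

```text
clock: 35.5
ee_pos: [0.5169, 0.1756, 0.0451]
eef_rot: [-179.7, 36.0, -78.4]
wrist_force: [0.1, 0.6, -0.1]
gripper_width: 0.0852
finger_force: 0.0
clock: 36.12
ee_pos: [0.5179, 0.1755, 0.0467]
eef_rot: [-179.5, 36.0, -78.3]
wrist_force: [0.9, -3.6, 5.2]
gripper_width: 0.0593
finger_force: 107.9
```

```bash
python3 inch.py '[[0,0,0,-0.0012,0,-0.0016,0.05],[0,0,0,0.008,0,-0.006,0.05],[0,0,0,0.016,0,-0.012,0.05],[0,0,0,0.024,0,-0.018,0.05],[0,0,0,0.024,0,-0.018,0.05],[0,0,0,0.024,0,-0.018,0.05],[0,0,0,0,0,-0.03,0.05],[0,0,0,0,0,0,0.05]]'
python3 - <<'E'
from h import *
t=Cam('top'); t0=cv2.imread('pics/top0.png'); S=cv2.GaussianBlur(t0,(3,3),0).astype(int); d=S[:,:,2]-S[:,:,0]
roi=np.zeros(d.shape,np.uint8); roi[150:275,368:472]=1
for th in (4,8,12):
    m=((d<th)&(roi>0)).astype(np.uint8); m=cv2.morphologyEx(m,cv2.MORPH_CLOSE,np.ones((5,5),np.uint8)); m=cv2.morphologyEx(m,cv2.MORPH_OPEN,np.ones((5,5),np.uint8))
    ct,sz,az,k=rect_at(t,m,.016,(425,230)); print('tray',th,ct,sz,az)
g=S[:,:,1]-S[:,:,0]
m=((g>10)&(S[:,:,2]-S[:,:,1]<14)).astype(np.uint8); m2=np.zeros_like(m); m2[172:204,388:432]=m[172:204,388:432]
ys,xs=np.nonzero(m2); print('tan done px',xs.mean(),ys.mean(),xs.min(),xs.max(),ys.min(),ys.max(),t.at((xs.mean(),ys.mean()),.023))
print(pose()[1], r.get_obs()['qpos'].round(1))
E
```

```text
clock: 37.12
ee_pos: [0.5458, 0.0382, 0.0754]
eef_rot: [-179.4, 35.9, -78.4]
wrist_force: [0.9, 1.2, -1.4]
gripper_width: 0.0596
finger_force: 107.4
tray 4 [ 0.50973932 -0.30512262] (237.3, 178.8) 12.21
tray 8 [ 0.51056772 -0.30511002] (242.2, 182.6) 12.31
tray 12 [ 0.51060968 -0.30540384] (245.5, 187.4) 12.31
tan done px 415.3375 185.565625 405 426 177 195 [ 0.57827179 -0.29099376  0.023     ]
[0.54499057 0.03945815 0.07428339] [ -0.    7.9  -0.8 -35.2 -89.2  14.5]
```

```bash
python3 - <<'E'
from h import *
T=tool(102.3,36); go(T,np.array([.4649,-.3227,.075])); go(T,np.array([.4649,-.3227,.0097])); print((pose()[0].T@[0,0,.04]).round(4))
E
```

```text
rotvec [-0.92 -0.03 -0.55] d(start axes) [ 0.2736  0.1496 -0.2008] d(goal axes) [ 0.272   0.1554 -0.1985]
rotvec [-0.92 -0.03 -0.55] d(start axes) [ 0.312  0.15  -0.148] d(goal axes) [ 0.3104  0.1554 -0.1457]
[-0.0235 -0.0003 -0.0324]
```

```bash
python3 inch.py '[[-0.9,0,-0.55,-0.0235,0,-0.0324,0.05],[0,0,0,0.034,0.0194,-0.0248,0.05],[0,0,0,0.034,0.0194,-0.0248,0.05],[0,0,0,0.034,0.0194,-0.0248,0.05],[0,0,0,0.034,0.0194,-0.0248,0.05],[0,0,0,0.034,0.0194,-0.0248,0.05],[0,0,0,0.034,0.0194,-0.0248,0.05],[0,0,0,0.034,0.0194,-0.0248,0.05],[0,0,0,0.034,0.0194,-0.0248,0.05],[0,0,0,0,0,0,0.05]]'
python3 inch.py '[[0,0,0,0.0235,0,0.0324,0.05],[0,0,0,0,0,0,0.05],[0,0,0,0,0,0,0.05]]'
python3 - <<'E'
from h import *
print(r.get_obs()['qpos'].round(1))
T=tool(102.3,36); go(T,np.array([.4649,-.3227,.0097]))
c=Cam('wrist'); p=pose()[1]; u=np.array([-.213,.977,0])
print([tuple(int(x) for x in c.im[v,320]) for v in range(196,286,5)])
for h in (-.0067,.0133): print(c.px(p-u*.0384+[0,0,h]).round())
E
```

```text
clock: 38.42
ee_pos: [0.4636, -0.3234, 0.1128]
eef_rot: [179.8, 36.1, -77.9]
wrist_force: [0.2, 1.8, -1.5]
gripper_width: 0.0595
finger_force: 107.7
clock: 38.8
ee_pos: [0.4651, -0.3211, 0.0758]
eef_rot: [179.9, 36.0, -77.6]
wrist_force: [-0.6, 0.1, -0.5]
gripper_width: 0.0594
finger_force: 107.6
[ -31.6   25.3   17.7  -26.2 -107.3   41.7]
rotvec [ 0.13 -0.05  0.1 ] d(start axes) [0.0401 0.0005 0.0526] d(goal axes) [0.0401 0.0006 0.0526]
[(96, 93, 89), (112, 110, 101), (121, 117, 110), (124, 121, 114), (189, 186, 179), (177, 175, 169), (139, 146, 146), (96, 110, 112), (159, 180, 186), (156, 175, 180), (127, 128, 128), (158, 177, 183), (156, 176, 181), (156, 175, 182), (158, 176, 182), (157, 176, 183), (157, 176, 182), (157, 176, 182)]
[320. 197.]
[320. 235.]
```

```bash
python3 inch.py '[[0,0,0,0.018,0,0.0238,0.05],[0,0,0,0.014,0,0.0185,0.05],[0,0,0,0.004,0,0.0055,0.05],[0,0,0,0.0015,0,0.002,0.05],[0,0,0,0,0,0,0.05]]'
python3 inch.py '[[0,0,0,0.001,0,0.0012,0.05],[0,0,0,0,0,0,0.05]]'
python3 inch.py '[[0,0,0,0.0007,0,0.001,0.05],[0,0,0,0,0,0,0.05]]'
```

```text
clock: 39.48
ee_pos: [0.4654, -0.3229, 0.0136]
eef_rot: [180.0, 35.9, -77.6]
wrist_force: [0.2, 0.2, -1.0]
gripper_width: 0.0593
finger_force: 107.7
clock: 39.72
ee_pos: [0.4653, -0.3227, 0.0116]
eef_rot: [180.0, 35.9, -77.6]
wrist_force: [-0.4, -0.8, -0.6]
gripper_width: 0.0595
finger_force: 107.7
clock: 39.98
ee_pos: [0.4651, -0.3226, 0.01]
eef_rot: [180.0, 36.0, -77.6]
wrist_force: [0.7, -0.3, -0.8]
gripper_width: 0.0594
finger_force: 107.8
```

```bash
python3 inch.py '[[0,0,0,0.0006,0,0.0008,0.05],[0,0,0,0,0,0,0.05]]'
python3 inch.py '[[0,0,0,0.0006,0,0.0008,0.05],[0,0,0,0,0,0,0.05]]'
```

```text
clock: 40.22
ee_pos: [0.4651, -0.3227, 0.0099]
eef_rot: [180.0, 36.0, -77.6]
wrist_force: [-0.6, 1.0, 5.3]
gripper_width: 0.0592
finger_force: 108.1
clock: 40.48
ee_pos: [0.4651, -0.3227, 0.0098]
eef_rot: [-180.0, 36.0, -77.5]
wrist_force: [-1.2, 2.2, 9.8]
gripper_width: 0.0593
finger_force: 108.6
```

```bash
python3 inch.py '[[0,0,0,-0.0006,0,-0.0008,0.05],[0,0,0,0,0,0,0.085],[0,0,0,0,0,0,0.085],[0,0,0,0,0,0,0.085],[0,0,0,0,0,0,0.085],[0,0,0,0,0,-0.02,0.085],[0,0,0,0,0,-0.05,0.085],[0,0,0,0,0,-0.05,0.085],[0,0,0,0,0,-0.05,0.085]]'
python3 inch.py '[[0,9,0,0,0,-0.02,0.085],[0,9,0,0,0,0,0.085],[0,9,0,0,0,0,0.085],[0,0,0,0,0,0,0.085]]'
python3 - <<'E'
from h import *
c=Cam('wrist','w20'); S=cv2.GaussianBlur(c.im,(3,3),0).astype(int)
m=((S[:,:,1]-S[:,:,0]>12)&(S[:,:,2]-S[:,:,1]<12)).astype(np.uint8); m=cv2.morphologyEx(m,cv2.MORPH_OPEN,np.ones((3,3),np.uint8))
n,l,st,ce=cv2.connectedComponentsWithStats(m)
for i in range(1,n):
    if st[i,4]>300:
        q=tuple(float(v) for v in np.argwhere(l==i)[st[i,4]//2][::-1])
        a=rect_at(c,(l==i).astype(np.uint8),.021,q); print(st[i],a[:3])
T=np.array([.5102,-.3051]);x=np.array([.977,.213]);y=np.array([-.213,.977])
for nme,P in [('free',T-.048*x),('done',T+.068*x)]: print(nme,P,c.px([*P,.023]).round())
P=T-.048*x
print('along y from centre'); 
for e in range(-56,57,4): q=c.px([*(P+y*e/1000),.023]).round().astype(int); print(e,q, c.im[q[1],q[0]] if 0<=q[1]<400 else '',end='|')
E
```

```text
clock: 41.6
ee_pos: [0.4867, -0.4208, 0.1479]
eef_rot: [179.9, 36.0, -77.6]
wrist_force: [1.0, -0.6, 0.5]
gripper_width: 0.0855
finger_force: 0.0
clock: 42.1
ee_pos: [0.4883, -0.4292, 0.1629]
eef_rot: [179.9, 8.9, -77.5]
wrist_force: [0.8, -0.3, -0.6]
gripper_width: 0.085
finger_force: 0.0
[ 301  239   41   37 1358] (array([ 0.46491208, -0.32323654]), (51.0, 45.8), 101.49)
free [ 0.463304 -0.315324] [321. 264.]
done [ 0.576636 -0.290616] [222. 264.]
along y from centre
-56 [321 223] [81 79 74]|-52 [321 226] [101  99  93]|-48 [321 229] [115 114 110]|-44 [321 232] [102 114 117]|-40 [321 235] [108 123 127]|-36 [321 238] [117 123 125]|-32 [321 241] [114 131 136]|-28 [321 244] [114 129 135]|-24 [321 247] [113 129 135]|-20 [321 250] [113 129 136]|-16 [321 253] [113 130 135]|-12 [321 256] [114 130 135]|-8 [321 259] [116 133 137]|-4 [321 261] [114 131 135]|0 [321 264] [114 130 134]|4 [321 267] [115 131 135]|8 [321 270] [114 129 135]|12 [321 272] [114 130 134]|16 [321 275] [ 99 107 109]|20 [321 278] [96 98 95]|24 [321 280] [96 97 96]|28 [321 283] [95 96 94]|32 [321 285] [87 86 87]|36 [321 288] [118 122 121]|40 [321 290] [123 121 118]|44 [321 293] [73 70 68]|48 [321 295] [73 72 68]|52 [320 298] [71 69 66]|56 [320 300] [74 71 68]|
```

```bash
python3 - <<'E'
from h import *
t0=cv2.imread('pics/top0.png').astype(int); t=Cam('top').im.astype(int); d=np.abs(t-t0).max(2)
for n,(x,y) in dict(film=(269,162),slides=(322,171),done=(409,187),press=(222,209)).items(): print(n,(d[y-14:y+14,x-20:x+20]>40).sum())
print(r.sign_off())
E
```

```text
film 0
slides 0
done 24
press 0
the job is handed in; nothing more can be done
None
```

The job is handed in at about 42 s: the plate was turned over, seated against the back stop, stamped on its base at about 12 N, and laid flat base-up in the tray's free half. The film and slides showed no change in the last overhead picture; 24 pixels changed near the done plate, which the robot never worked near, and I didn't trace why.

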